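Take the depth of a blind bore with a collar gauge

TASK

Take the steel depth gauge out of its stand and lower it, nose first, into the blind bore in the top of the aluminium housing; the top face pushes the stiff brass collar up the stem as the rod goes in. Press on gently, just until you feel the nose meet the bottom of the bore, then let go and leave the gauge standing there upright, bottomed out, with the collar flat on the housing's top face marking the depth. Do not ram it, and leave the ring, the bottle and the curved shoe where they are.

Things in the scene. Friction and masses are not known exactly. Their poses are not given: they have to be found in the camera images.
- gauge: The loose steel depth gauge, about 0.2 kg, standing upright in the black stand at the start. Origin at the centre of the end face of its nose, z along the rod up towards the knob. From the origin up: nose 9 mm diameter and 5 mm long, a 4 mm taper, a plain stem 14 mm diameter up to 110 mm, a flat finger-stop flange 36 mm diameter from 110 to 114 mm, then a round ribbed knob 24 mm diameter from 114 to 150 mm, where it is meant to be held. 150 mm long in all.
- gauge_tip (a point): The centre of the end face of the gauge's nose (same point as the gauge's origin).
- gauge_knob (a point): The middle of the gauge's knob, on the rod's axis, 132 mm above the tip.
- collar (a joint): How far the brass collar has been slid up the gauge's stem, in m: at 0 its underside is 24 mm above the nose's end; it can go up 55 mm. It starts between 0 and 6 mm. It slides under about 5 N along the stem and stays where it is left; that is more than the gauge weighs, so the gauge does not sink into the bore by itself.
- collar_foot (a point): Centre of the underside of the collar, on the rod's axis. The collar is a brass ring 34 mm outer diameter, 10 mm high.
- housing: The aluminium housing, a block 100 mm (its x) by 80 mm (its y), 80 mm high, with a 12 mm thick, 150 mm long bolted foot (along its x); fixed to the bench. Origin at the centre of its underside, z up. More than 40 N of the rod, even for an instant, on the housing or on the bore's bottom harms them; about 6 N over the collar's friction is ample. Everything here is hard: creep down at about 15 mm/s or less until the bottom is felt.
- bore_mouth (a point): Centre of the mouth of the blind bore, in the middle of the housing's flat top face, 80 mm above the bench. The bore is 16 mm in diameter, vertical, with a flat bottom. Its depth differs from part to part, somewhere between 38 and 62 mm, and must be found by feel.
- stand: Black plastic gauge stand, a block 80 x 80 mm and 40 mm high, fixed to the bench. Origin at the centre of its underside, z up.
- stand_mouth (a point): Centre of the mouth of the stand's hole, in its top face 40 mm above the bench; the hole is 16 mm in diameter and 22 mm deep, and the gauge stands on its bottom at the start.
- ring_gauge: Bystander: a loose steel ring 56 mm outer diameter, 18 mm high, flat on the bench. Origin at the centre of its underside.
- oil_bottle: Bystander: a small closed white bottle 48 mm diameter, 110 mm high, standing. Origin at the centre of its underside.
- arc_shoe: Bystander: a curved dark steel shoe about 150 mm long, 35 mm wide and 30 mm high, lying on the bench. Origin under its middle.
Things that resemble listed ones, but are neither listed nor needed, are in the scene too. There is more than one size of the housing; the job needs the largest.

How it is judged:
By the outcome, as a careful person would: the job done as asked, in the order asked, and still so for the second after the job is handed in, with the robot touching nothing.
It also fails if it takes over 45 s, if anything falls off the work surface, if the arm or the gripper's body presses on something with over 40 N, if the wrist force passes 120 N, or if a joint passes its speed limit or range.

ROBOT

A 6-joint arm with a two-finger parallel gripper is mounted at the origin on the work surface. World frame = base frame: x ahead of the robot, y to its left, z up, the work surface at z = 0. Lengths are in m, angles in rad, forces in N, time in s.
With the tool pointing down it reaches from about 0.375 to 0.9 m from the base axis. Payload 3.1 kg.
Tool frame: the origin (TCP) lies between the finger pads; the fingertips stand 17 mm ahead of it and the grasp point (between the pads) lies 2 mm behind it; z points along the fingers, y is the line along which they close (so a half turn about z gives the same grasp; the last joint's range is limited). The gripper opens to 85 mm and grips with 20 to 120 N. Pads are 22 mm wide; open, the fingers measure 114 mm over their backs; the gripper's body (76 mm by 85 mm) begins 54 mm behind the grasp point. The pads swing forward as they close: fully open they stand 13 mm farther back than shut.
Start: joints at [-1.508, 0.527, 1.433, -0, 1.181, -0.178], TCP at [0.15, -0.607, 0.248] pointing down, gripper open.
Joint ranges: [-3.08, 3.08], [-0.75, 2.2], [0.22, 2.44], [-1.43, 4.57], [0, 2.65], [-2.85, 2.85]. Speed limits (rad/s): [2.79, 2.79, 3.14, 3.14, 3.14, 3.14].

INTERFACE

Orientations are given as a unit quaternion [x, y, z, w].
In Python, from station import sense, vision, order gives the robot as it stands.
- The arm moves only by the shell command python3 -m crank 'ROWS' [OPENING] [FORCE]. ROWS is JSON, a list of rows, each an object with "dp": the shift along the world's x, y, z in units of 30 mm (1.0 is 30 mm), a list of three; "angular": the turn, a rotation vector about the world's x, y, z in degrees, a list of three. In form: [{"dp": [dx, dy, dz], "angular": [ax, ay, az]}, ...]. A call has 1 to 20 rows; each row shifts and turns the commanded pose from where the row before left it; what a row does not reach is not made up. A row lasts 1/10 s, in which the tool goes at most 50 mm and 8.59 degrees, less where a joint would pass 70% of its speed; a pose out of reach is approached as far as the arm can. A call is refused whole if a number of a shift passes 1 or a number of a turn 8.59, either way. A call with a gripper value outside its range is refused whole. OPENING is the closure, from 0 (fully open) to 1 (shut), set as the call begins (- or left out, the last holds). The fingers move at their own pace and stop on an object; FORCE is the grip in N (left out, the last holds). Time passes only in rows, so rows that do not move let the fingers close. It gives the time, the measured TCP pose, the force, the opening and the grip force at its end, in the units of the state.
- sense(): the state, without advancing time (a new reading comes with each control period).
- vision.snapshot(name): name is "side" or "top"; returns a dict with "image" (384x512x3 uint8, blue, green, red), "range_z" (384x512 float32, m along the optical axis (not along the pixel's ray), 0 where there is no reading), "mtx" (3x3 intrinsics, pixels), "pose" (4x4, takes a point from camera to world coordinates). Camera axes: x right, y down, z forward; pixel columns grow to the right and rows downward; lengths in m; the calibration is good to about 2 mm. A picture is of the moment at which its call begins.
- order.sign_off(): hands the job in; it is judged then, once.
The state is a dict: "t": time; "q": joint angles; "qd": joint speeds; "tau": joint torques, N m; "tcp_pos": TCP position; "tool_rot": TCP orientation; "force": force on the tool from outside, world axes, zero at the start; "ft_torque": the same for the moment, N m; "finger_gap": opening from 0.0 (shut) to 1.0 (fully open); "gripper_force": force on a finger pad.
Only numpy, scipy, OpenCV 4.12 (cv2) and the standard library are available. Lean on these libraries where they do the work, as an engineer would, in place of code of your own. Each camera call takes 0.05 s, during which the arm holds its last target. There are 200 camera calls.

## Working session

There is one attempt and no reset: what is moved stays moved. The work goes in short steps, Python scripts to look and compute and a shell command to move; the robot and the scene stay as the last step left them, time stands still between calls to the robot, and variables do not carry over. Pictures are saved under pics/ and viewed, at most 10 in all, crops included, and the job is handed in when it is done.

```bash
mkdir -p pics; python3 - <<'E'
from station import sense, vision
import cv2,numpy as np
np.set_printoptions(precision=4,suppress=True)
for n in("side","top"):
    s=vision.snapshot(n);cv2.imwrite(f"pics/{n}0.png",s["image"]);print(n,s["mtx"],s["pose"]);np.savez(f"{n}0.npz",**s)
print(sense())
E
```

```text
side [[370.6972   0.     251.1482]
 [  0.     370.6972 191.7786]
 [  0.       0.       1.    ]] [[-0.9637 -0.2048  0.1714  0.432 ]
 [-0.2671  0.732  -0.6268  0.4415]
 [ 0.0029 -0.6498 -0.7601  0.7078]
 [ 0.      0.      0.      1.    ]]
top [[409.4105   0.     259.0096]
 [  0.     409.4105 189.2481]
 [  0.       0.       1.    ]] [[ 0.0248 -0.9972  0.0713  0.5136]
 [-0.9997 -0.025  -0.0024 -0.0688]
 [ 0.0042 -0.0712 -0.9975  1.0427]
 [ 0.      0.      0.      1.    ]]
{'t': 0.1, 'q': array([-1.5075,  0.5284,  1.4338, -0.    ,  1.1814, -0.1785]), 'qd': array([-0.0014, -0.0025, -0.0026, -0.0003, -0.0016,  0.0009]), 'tau': array([ -0.0003, -44.3305, -17.8586,  -0.0003,   0.0039,   0.    ]), 'tcp_pos': array([ 0.1496, -0.6062,  0.2474]), 'tool_rot': array([ 0.9927,  0.1206,  0.    , -0.001 ]), 'force': array([0.5697, 0.5746, 0.089 ]), 'ft_torque': array([-0.0127, -0.0176,  0.0264]), 'gripper_force': 0.0, 'finger_gap': 1.001282813399158}
```

View pics/side0.png

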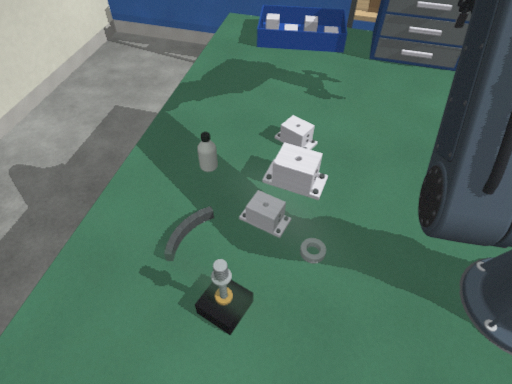

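View pics/top0.png

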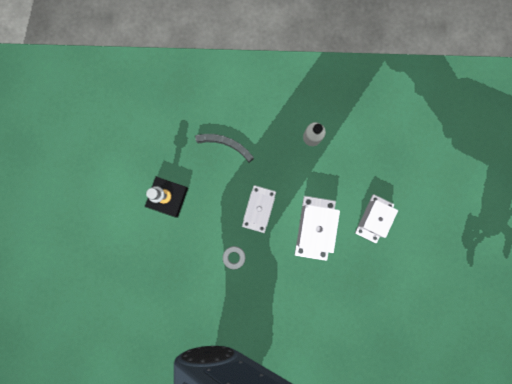

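Side view: gauge knob at (221,266) in the stand at (225,303), and the largest housing with its bore at about (298,158). Top view: knob at (154,194), stand at (166,197), bore at (320,229).

```bash
python3 - <<'E'
import cv2,numpy as np
S=np.load("side0.npz")["image"];T=np.load("top0.npz")["image"]
def c(I,u,v,w=33):return cv2.resize(I[v-w:v+w,u-w:u+w],(396,297*396//297),interpolation=cv2.INTER_CUBIC)[:, :]
c2=lambda I,u,v:cv2.resize(I[v-25:v+25,u-33:u+33],(396,300),interpolation=cv2.INTER_CUBIC)
cv2.imwrite("pics/m.png",np.vstack([np.hstack([c2(S,222,280),c2(T,162,196)]),np.hstack([c2(S,298,165),c2(T,319,229)])]))
E
```

```text
(no output)
```

View pics/m.png

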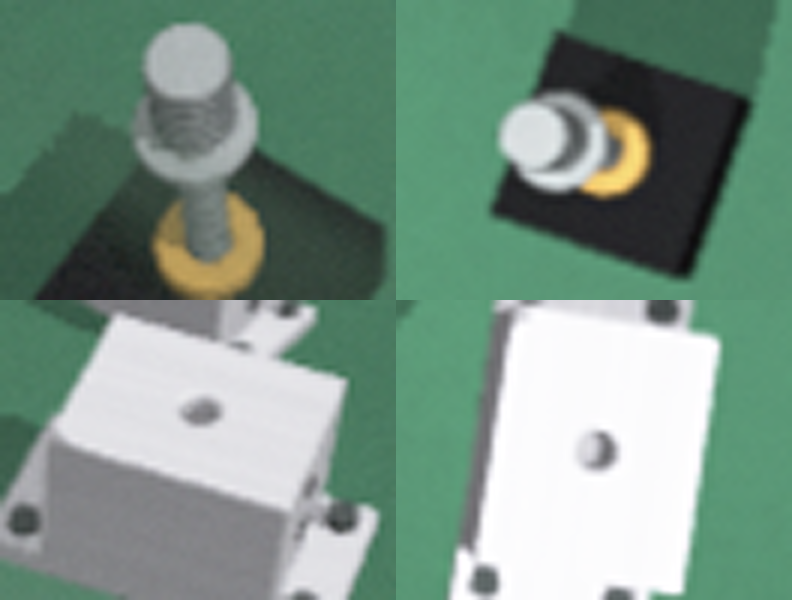

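The montage shows the knob's top face at crop (187,62) in the side view and (137,137) in the top view. The bore is at (201,111) and (201,150) in the lower crops. Next I measure with masks and two-view rays.

```bash
cat > h.py <<'E'
import cv2,numpy as np
np.set_printoptions(precision=4,suppress=True)
def ray(s,p):
    d=np.linalg.inv(s["mtx"])@[p[0],p[1],1];return s["pose"][:3,3],s["pose"][:3,:3]@d
def tri(a,pa,b,pb):
    (o1,d1),(o2,d2)=ray(a,pa),ray(b,pb)
    k=np.linalg.lstsq(np.c_[d1,-d2],o2-o1,rcond=None)[0]
    x,y=o1+k[0]*d1,o2+k[1]*d2
    return (x+y)/2,np.linalg.norm(x-y)
def plane(s,p,z):
    o,d=ray(s,p);return o+d*(z-o[2])/d[2]
def blob(mask,seed):
    n,l,st,c=cv2.connectedComponentsWithStats(mask.astype(np.uint8))
    ok=[i for i in range(1,n) if st[i,4]>8]
    i=min(ok,key=lambda i:np.hypot(*(c[i]-seed)));return c[i],st[i],l==i
E
python3 - <<'E'
from h import *
S=dict(np.load("side0.npz"));T=dict(np.load("top0.npz"))
gS=cv2.cvtColor(S["image"],6).astype(int);gT=cv2.cvtColor(T["image"],6).astype(int)
def hole(g,c,r=7):
    u,v=c;w=g[v-r:v+r+1,u-r:u+r+1];W=np.clip(np.median(w)-8-w,0,60)
    yy,xx=np.mgrid[v-r:v+r+1,u-r:u+r+1];return np.array([(W*xx).sum(),(W*yy).sum()])/W.sum()
def maskc(g,c,r=6):
    u,v=c;w=g[v-r:v+r+1,u-r:u+r+1];m=w<np.median(w)-15;yy,xx=np.mgrid[v-r:v+r+1,u-r:u+r+1]
    return np.array([(xx[m].min()+xx[m].max())/2,(yy[m].min()+yy[m].max())/2]),m.sum()
for n,g,c,s in(("S",gS,(298,158),S),("T",gT,(319,229),T)):
    p=hole(g,c);print(n,p,maskc(g,c),"z80",plane(s,p,.08))
print("bore",tri(S,hole(gS,(298,158)),T,hole(gT,(319,229))))
print("knobtop",tri(S,(219.75,264.9),T,(151.9,193.4)))
kS,kT=(219.75,264.9),(151.5,193.4);print("kz",[plane(s,p,.168) for s,p in((S,kS),(T,kT))])
for n,s in(("S",S),("T",T)):
    hsv=cv2.cvtColor(s["image"],cv2.COLOR_BGR2HSV)
    m=cv2.inRange(hsv,(10,90,90),(30,255,255));c,st,_=blob(m,(223,296) if n=="S" else (165,197));print(n,"collar",c,st)
    m=(hsv[...,2]<60);c,st,l=blob(m,(225,305) if n=="S" else (166,198))
    print("stand",cv2.minAreaRect(np.argwhere(l)[:,::-1].astype(np.float32)))
# housing top face
for n,s,sd in(("T",T,(319,229)),("S",S,(298,165))):
    c,st,l=blob(cv2.cvtColor(s["image"],6)>225 if n=="T" else cv2.cvtColor(s["image"],6)>195,sd);print("face",c,st)
    b=cv2.boxPoints(cv2.minAreaRect(np.argwhere(l)[:,::-1].astype(np.float32)));print(np.array([plane(s,p,.08)[:2] for p in b]))
z=T["range_z"];print("depth",z[193,151],z[225,310],S["range_z"][265,220],S["range_z"][165,290])
for s,p in((T,(151,193)),(T,(310,225)),(S,(220,265)),(S,(290,165))):
    o,d=ray(s,p);print(o+d*s["range_z"][p[1],p[0]])
E
```

```text
S [298.2188 158.2846] (array([298., 158.]), np.int64(30)) z80 [ 0.4925 -0.2095  0.08  ]
T [319.5438 228.8584] (array([319. , 228.5]), np.int64(46)) z80 [ 0.493  -0.2152  0.08  ]
bore (array([ 0.493 , -0.2161,  0.0737]), np.float64(0.00029734276710250427))
knobtop (array([0.5621, 0.1593, 0.1627]), np.float64(0.0006896918713204962))
kz [array([0.5612, 0.1621, 0.168 ]), array([0.5615, 0.1587, 0.168 ])]
S collar [223.6857 297.1829] [214 287  19  18 175]
stand ((217.4230499267578, 311.1153564453125), (45.76277160644531, 25.793560028076172), 33.6900634765625)
T collar [166.3548 196.7849] [160 189  12  15  93]
stand ((166.1870880126953, 196.46548461914062), (34.356441497802734, 31.524866104125977), 19.29004669189453)
face [318.0838 231.6335] [ 295  205   45   55 1670]
[[ 0.431  -0.1577]
 [ 0.5517 -0.1756]
 [ 0.5395 -0.2624]
 [ 0.4189 -0.2437]]
face [298.6999 157.4974] [274 141  48  34 973]
[[ 0.5473 -0.1784]
 [ 0.5502 -0.298 ]
 [ 0.4383 -0.2792]
 [ 0.444  -0.1645]]
depth 0.8732404 0.9581573 0.6069727 0.88251734
[0.5622 0.1592 0.1702]
[ 0.5014 -0.1925  0.0816]
[0.5606 0.1624 0.1684]
[ 0.5072 -0.1831  0.0787]
```

```bash
python3 -m crank '[{"dp":[0.527,0.984,0],"angular":[0,0,0]},{"dp":[0.527,0.984,0],"angular":[0,0,0]},{"dp":[0.527,0.984,0],"angular":[0,0,0]},{"dp":[0.527,0.984,0],"angular":[0,0,0]},{"dp":[0.527,0.984,0],"angular":[0,0,0]},{"dp":[0.527,0.984,0],"angular":[0,0,0]},{"dp":[0.527,0.984,0],"angular":[0,0,0]},{"dp":[0.527,0.984,0],"angular":[0,0,0]},{"dp":[0.527,0.984,0],"angular":[0,0,0]},{"dp":[0.527,0.984,0],"angular":[0,0,0]},{"dp":[0.527,0.984,0],"angular":[0,0,0]},{"dp":[0.527,0.984,0],"angular":[0,0,0]},{"dp":[0.527,0.984,0],"angular":[0,0,0]},{"dp":[0.527,0.984,0],"angular":[0,0,0]},{"dp":[0.527,0.984,0],"angular":[0,0,0]},{"dp":[0.527,0.984,0],"angular":[0,0,0]},{"dp":[0.527,0.984,0],"angular":[0,0,0]},{"dp":[0.527,0.984,0],"angular":[0,0,0]},{"dp":[0.527,0.984,0],"angular":[0,0,0]},{"dp":[0.527,0.984,0],"angular":[0,0,0]}]' 0
python3 -m crank '[{"dp":[0.527,0.984,0],"angular":[0,0,0]},{"dp":[0.527,0.984,0],"angular":[0,0,0]},{"dp":[0.527,0.984,0],"angular":[0,0,0]},{"dp":[0.527,0.984,0],"angular":[0,0,0]},{"dp":[0.527,0.984,0],"angular":[0,0,0]},{"dp":[0.527,0.984,0],"angular":[0,0,0]},{"dp":[0,0,0],"angular":[0,0,0]},{"dp":[0,0,0],"angular":[0,0,0]},{"dp":[0,0,0],"angular":[0,0,0]}]'
python3 - <<'E'
from station import vision
import cv2
cv2.imwrite("pics/s1.png",vision.snapshot("side")["image"])
E
```

```text
t: 2.1
tcp_pos: [0.4661, -0.015, 0.2481]
tool_rot: [0.993, 0.121, -0.0, -0.0]
force: [-0.3, -1.0, 0.2]
finger_gap: 1.0
gripper_force: 0.0
t: 3.0
tcp_pos: [0.5599, 0.1601, 0.2478]
tool_rot: [0.993, 0.12, -0.001, 0.0]
force: [-0.7, -0.3, -0.6]
finger_gap: 1.002
gripper_force: 0.0
```

View pics/s1.png

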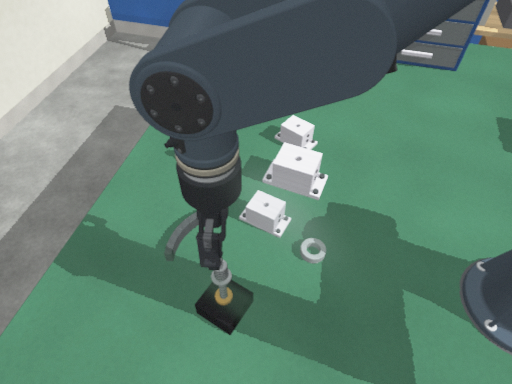

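The gripper is above the gauge, with its fingers around (210,245) over the knob at (221,268). Descending about 95 mm and closing.

```bash
python3 -m crank '[{"dp":[0.05,0,-0.5],"angular":[0,0,0]},{"dp":[0,0,-0.6],"angular":[0,0,0]},{"dp":[0,0,-0.6],"angular":[0,0,0]},{"dp":[0,0,-0.5],"angular":[0,0,0]},{"dp":[0,0,-0.4],"angular":[0,0,0]},{"dp":[0,0,-0.3],"angular":[0,0,0]},{"dp":[0,0,-0.25],"angular":[0,0,0]},{"dp":[0,0,0],"angular":[0,0,0]},{"dp":[0,0,0],"angular":[0,0,0]}]'
python3 - <<'E'
from station import vision
import cv2,numpy as np
a=vision.snapshot("side")["image"][215:335,140:300];b=vision.snapshot("top")["image"][137:257,80:240]
cv2.imwrite("pics/s2.png",cv2.resize(np.hstack([a,b]),None,fx=2.5,fy=2.5,interpolation=2))
E
```

```text
t: 3.95
tcp_pos: [0.5625, 0.1607, 0.1541]
tool_rot: [0.993, 0.121, 0.0, 0.0]
force: [-0.2, 0.1, -0.1]
finger_gap: 0.999
gripper_force: 0.0
```

View pics/s2.png

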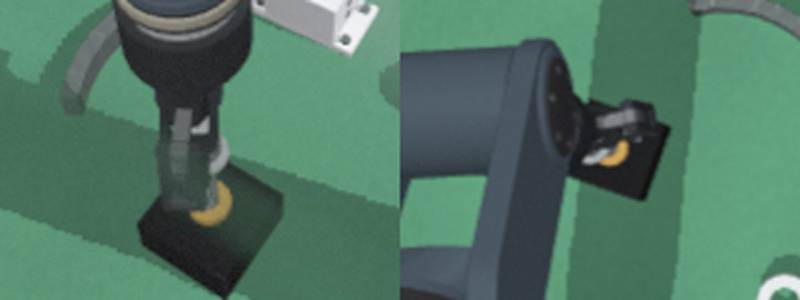

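The knob sits between the open fingers in both views: side crop (215,155), top crop (605,150). Closing.

```bash
python3 -m crank '[{"dp":[0,0,0],"angular":[0,0,0]},{"dp":[0,0,0],"angular":[0,0,0]},{"dp":[0,0,0],"angular":[0,0,0]},{"dp":[0,0,0],"angular":[0,0,0]},{"dp":[0,0,0],"angular":[0,0,0]},{"dp":[0,0,0],"angular":[0,0,0]},{"dp":[0,0,0],"angular":[0,0,0]},{"dp":[0,0,0],"angular":[0,0,0]}]' 1 50
```

```text
t: 4.85
tcp_pos: [0.5625, 0.1607, 0.1541]
tool_rot: [0.993, 0.121, 0.0, 0.0]
force: [-0.9, -0.9, 2.3]
finger_gap: 0.262
gripper_force: 48.9
```

```bash
python3 -m crank '[{"dp":[0,0,0.15],"angular":[0,0,0]},{"dp":[0,0,0.25],"angular":[0,0,0]},{"dp":[0,0,0.4],"angular":[0,0,0]},{"dp":[0,0,0.5],"angular":[0,0,0]},{"dp":[0,0,0.5],"angular":[0,0,0]},{"dp":[0,0,0.5],"angular":[0,0,0]},{"dp":[0,0,0.5],"angular":[0,0,0]},{"dp":[0,0,0.2],"angular":[0,0,0]},{"dp":[0,0,0],"angular":[0,0,0]},{"dp":[0,0,0],"angular":[0,0,0]}]'
python3 -m crank '[{"dp":[-0.07,-0.4,0],"angular":[0,0,0]},{"dp":[-0.15,-0.8,0],"angular":[0,0,0]},{"dp":[-0.17,-0.9,0],"angular":[0,0,0]},{"dp":[-0.17,-0.9,0],"angular":[0,0,0]},{"dp":[-0.17,-0.9,0],"angular":[0,0,0]},{"dp":[-0.17,-0.9,0],"angular":[0,0,0]},{"dp":[-0.17,-0.9,0],"angular":[0,0,0]},{"dp":[-0.17,-0.9,0],"angular":[0,0,0]},{"dp":[-0.17,-0.9,0],"angular":[0,0,0]},{"dp":[-0.17,-0.9,0],"angular":[0,0,0]},{"dp":[-0.17,-0.9,0],"angular":[0,0,0]},{"dp":[-0.17,-0.9,0],"angular":[0,0,0]},{"dp":[-0.17,-0.9,0],"angular":[0,0,0]},{"dp":[-0.15,-0.8,0],"angular":[0,0,0]},{"dp":[-0.05,-0.5,0],"angular":[0,0,0]},{"dp":[0,0,0],"angular":[0,0,0]},{"dp":[0,0,0],"angular":[0,0,0]},{"dp":[0,0,0],"angular":[0,0,0]}]'
python3 - <<'E'
from station import vision
import cv2,numpy as np
S=vision.snapshot("side");T=vision.snapshot("top");np.savez("side1.npz",**S);np.savez("top1.npz",**T)
a=S["image"][90:210,220:380];b=T["image"][160:280,240:400]
cv2.imwrite("pics/s3.png",cv2.resize(np.hstack([a,b]),None,fx=2.5,fy=2.5,interpolation=2))
E
```

```text
t: 5.85
tcp_pos: [0.5618, 0.1607, 0.2435]
tool_rot: [0.993, 0.121, -0.0, -0.0]
force: [0.4, -0.4, -1.8]
finger_gap: 0.263
gripper_force: 49.0
t: 7.65
tcp_pos: [0.4933, -0.21, 0.2435]
tool_rot: [0.993, 0.121, -0.0, -0.001]
force: [0.4, -0.0, -2.4]
finger_gap: 0.266
gripper_force: 49.2
```

View pics/s3.png

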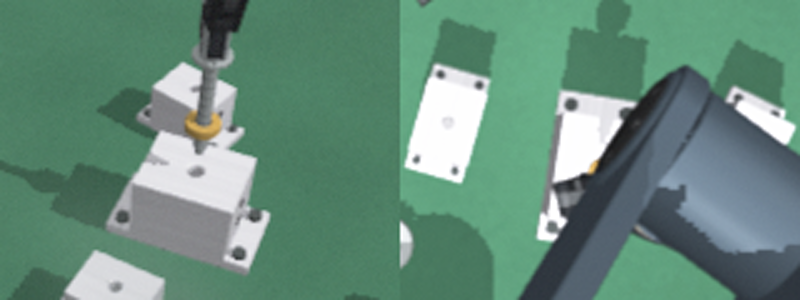

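The top view is blocked by the arm. The side view shows the tip at crop (200,153), just above the bore at (197,171). I'll lower to about 6 mm over the face and measure there.

```bash
python3 -m crank '[{"dp":[0,0,-0.2],"angular":[0,0,0]},{"dp":[0,0,-0.3],"angular":[0,0,0]},{"dp":[0,0,-0.2],"angular":[0,0,0]},{"dp":[0,0,0],"angular":[0,0,0]},{"dp":[0,0,0],"angular":[0,0,0]},{"dp":[0,0,0],"angular":[0,0,0]}]'
python3 - <<'E'
from station import vision
from h import *
S=vision.snapshot("side");np.savez("side2.npz",**S)
S0=np.load("side0.npz");P=S["pose"];
def proj(X):
    c=P[:3,:3].T@(np.array(X)-P[:3,3]);p=S["mtx"]@c;return p[:2]/p[2]
b=plane(S0,(298.2,158.3),.08);print(b,[proj(b+[0,0,h]) for h in(0,.006,.03,.116)])
m=cv2.inRange(cv2.cvtColor(S["image"],40),(10,90,90),(30,255,255));c,st,_=blob(m,(300,145));print(c,st)
d=np.abs(S["image"].astype(int)-S0["image"]).max(2)>25
for v in range(112,164,2):
    x=np.flatnonzero(d[v,280:325])+280;print(v,x.min() if len(x) else 0,x.max() if len(x) else 0,x.mean() if len(x) else 0)
cv2.imwrite("pics/s4.png",cv2.resize(S["image"][105:170,265:335],None,fx=8,fy=8,interpolation=2))
E
```

```text
t: 8.35
tcp_pos: [0.4937, -0.2114, 0.2229]
tool_rot: [0.993, 0.121, 0.0, 0.0]
force: [-0.3, -0.5, -2.9]
finger_gap: 0.266
gripper_force: 49.2
[ 0.4925 -0.2094  0.08  ] [array([298.2, 158.3]), array([298.448 , 156.5066]), array([299.4661, 149.1456]), array([303.4921, 120.0372])]
[299.4239 146.5435] [293 140  14  12  92]
112 299 310 304.5
114 299 310 304.5
116 296 311 303.73333333333335
118 296 312 304.0
120 296 311 303.5
122 296 311 303.2
124 299 308 303.5
126 299 305 302.0
128 299 305 302.0
130 299 305 302.0
132 299 305 302.0
134 298 304 301.0
136 299 304 301.5
138 298 304 301.2
140 296 303 299.1666666666667
142 294 305 299.5
144 293 307 300.0
146 293 307 300.0
148 281 306 298.26666666666665
150 280 305 293.8333333333333
152 280 302 290.73333333333335
154 280 301 289.8333333333333
156 280 300 289.42105263157896
158 0 0 0
160 0 0 0
162 0 0 0
```

View pics/s4.png

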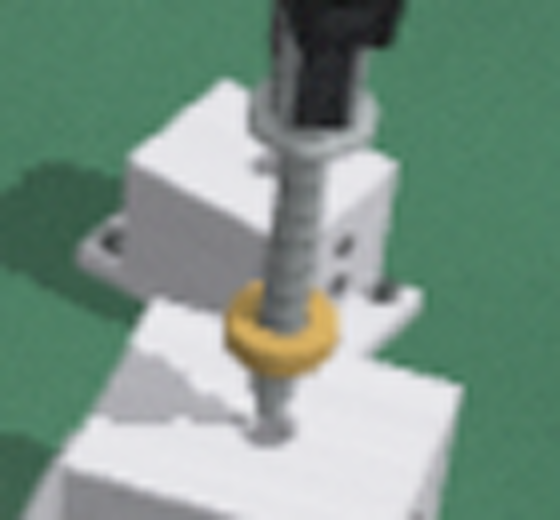

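The stem lies along the predicted vertical through the bore: flange u 303.7 against 303.5, nose (298.5,157) against (298.4,156.5). I'll refine the y offset from the knob faces in the first pair of images.

```bash
python3 - <<'E'
from h import *
S=dict(np.load("side0.npz"));T=dict(np.load("top0.npz"))
def face(s,seed,thr):
    g=cv2.resize(cv2.cvtColor(s["image"],6),None,fx=8,fy=8,interpolation=cv2.INTER_CUBIC)
    g=g[:, :];c,st,l=blob(g>thr,((seed[0]+.5)*8,(seed[1]+.5)*8));return (c+.5)/8-.5,st[2:]/8
k={}
for thr in(165,175,185,195,205,215):print(thr,"S",face(S,(219.7,264.9),thr),"T",face(T,(151.5,193.4),thr))
E
python3 -m crank '[{"dp":[0,0,-0.05],"angular":[0,0,0]},{"dp":[0,0,-0.05],"angular":[0,0,0]},{"dp":[0,0,-0.05],"angular":[0,0,0]},{"dp":[0,0,0],"angular":[0,0,0]},{"dp":[0,0,0],"angular":[0,0,0]}]'
```

```text
165 S (array([219.8079, 264.7845]), array([ 12.625,  11.5  , 943.375])) T (array([157.0488, 195.6358]), array([  24.375,   14.875, 1598.625]))
175 S (array([219.8604, 264.7582]), array([ 11.75 ,  11.125, 819.75 ])) T (array([156.8887, 195.6719]), array([  24.125,   14.625, 1471.   ]))
185 S (array([220.1042, 269.6597]), array([0.875, 0.25 , 1.125])) T (array([156.7217, 195.6551]), array([  23.875,   14.375, 1340.125]))
195 S (array([318.6836, 184.9964]), array([  17.625,   22.125, 1227.875])) T (array([151.2967, 193.2334]), array([ 10.   ,  10.75 , 631.625]))
205 S (array([318.7861, 184.8828]), array([  17.375,   21.75 , 1102.375])) T (array([151.3342, 193.21  ]), array([  9.5  ,   9.875, 577.125]))
215 S (array([311.3173, 193.2067]), array([ 3.625,  2.125, 26.   ])) T (array([151.3638, 193.1996]), array([  9.  ,   9.25, 510.75]))
t: 8.9
tcp_pos: [0.4935, -0.2112, 0.2183]
tool_rot: [0.993, 0.121, -0.0, -0.0]
force: [0.2, 0.8, -1.4]
finger_gap: 0.268
gripper_force: 49.2
```

```bash
python3 -m crank '[{"dp":[0.01,-0.035,0],"angular":[0,0,0]},{"dp":[0,0,-0.05],"angular":[0,0,0]},{"dp":[0,0,-0.05],"angular":[0,0,0]},{"dp":[0,0,0],"angular":[0,0,0]},{"dp":[0,0,0],"angular":[0,0,0]}]'
python3 -m crank '[{"dp":[0,0,-0.04],"angular":[0,0,0]},{"dp":[0,0,0],"angular":[0,0,0]}]'
```

```text
t: 9.4
tcp_pos: [0.4938, -0.2123, 0.2152]
tool_rot: [0.993, 0.121, -0.0, -0.0]
force: [-0.2, -0.4, -3.2]
finger_gap: 0.263
gripper_force: 49.2
t: 9.6
tcp_pos: [0.4938, -0.2122, 0.214]
tool_rot: [0.993, 0.121, -0.0, -0.0]
force: [-0.2, -0.5, -1.8]
finger_gap: 0.266
gripper_force: 49.2
```

```bash
python3 -m crank '[{"dp":[0,0,-0.04],"angular":[0,0,0]},{"dp":[0,0,-0.04],"angular":[0,0,0]},{"dp":[0,0,0],"angular":[0,0,0]}]'
python3 -m crank '[{"dp":[0,0,-0.03],"angular":[0,0,0]},{"dp":[0,0,0],"angular":[0,0,0]}]'
```

```text
t: 9.9
tcp_pos: [0.4937, -0.2122, 0.2115]
tool_rot: [0.993, 0.121, -0.0, -0.0]
force: [-0.3, -0.2, -2.6]
finger_gap: 0.266
gripper_force: 49.2
t: 10.1
tcp_pos: [0.4938, -0.2123, 0.2107]
tool_rot: [0.993, 0.121, -0.0, -0.0]
force: [0.5, 0.6, -2.2]
finger_gap: 0.264
gripper_force: 49.2
```

Tip is about 5.5 mm below the face without contact. Small steps through the taper.

```bash
for i in 1; do python3 -m crank '[{"dp":[0,0,-0.03],"angular":[0,0,0]},{"dp":[0,0,0],"angular":[0,0,0]}]'; done
python3 -m crank '[{"dp":[0,0,-0.03],"angular":[0,0,0]},{"dp":[0,0,0],"angular":[0,0,0]}]'
```

```text
t: 10.3
tcp_pos: [0.4938, -0.2123, 0.2098]
tool_rot: [0.993, 0.121, -0.0, -0.0]
force: [0.2, -0.2, -1.8]
finger_gap: 0.262
gripper_force: 49.2
t: 10.5
tcp_pos: [0.4938, -0.2123, 0.2089]
tool_rot: [0.993, 0.121, -0.0, -0.0]
force: [0.5, -0.6, -2.3]
finger_gap: 0.269
gripper_force: 49.2
```

```bash
python3 -m crank '[{"dp":[0,0,-0.03],"angular":[0,0,0]},{"dp":[0,0,0],"angular":[0,0,0]}]'
```

```text
t: 10.7
tcp_pos: [0.4938, -0.2123, 0.208]
tool_rot: [0.993, 0.121, -0.0, -0.0]
force: [-0.4, -0.1, -2.3]
finger_gap: 0.269
gripper_force: 49.2
```

```bash
python3 -m crank '[{"dp":[0,0,-0.03],"angular":[0,0,0]},{"dp":[0,0,0],"angular":[0,0,0]}]'; python3 -m crank '[{"dp":[0,0,-0.03],"angular":[0,0,0]},{"dp":[0,0,0],"angular":[0,0,0]}]'
```

```text
t: 10.9
tcp_pos: [0.4938, -0.2123, 0.2071]
tool_rot: [0.993, 0.121, -0.0, -0.0]
force: [0.5, -0.3, -2.6]
finger_gap: 0.262
gripper_force: 49.2
t: 11.1
tcp_pos: [0.4938, -0.2123, 0.2062]
tool_rot: [0.993, 0.121, -0.0, -0.0]
force: [0.3, 0.2, -2.4]
finger_gap: 0.268
gripper_force: 49.2
```

```bash
python3 -m crank '[{"dp":[0,0,-0.03],"angular":[0,0,0]},{"dp":[0,0,0],"angular":[0,0,0]}]'; python3 -m crank '[{"dp":[0,0,-0.03],"angular":[0,0,0]},{"dp":[0,0,0],"angular":[0,0,0]}]'
```

```text
t: 11.3
tcp_pos: [0.4938, -0.2123, 0.2053]
tool_rot: [0.993, 0.121, -0.0, -0.0]
force: [-1.0, 0.5, -2.2]
finger_gap: 0.264
gripper_force: 49.2
t: 11.5
tcp_pos: [0.4938, -0.2123, 0.2044]
tool_rot: [0.993, 0.121, -0.0, -0.0]
force: [-1.2, -0.6, -1.9]
finger_gap: 0.27
gripper_force: 49.2
```

The stem is in the bore with no side force. Moving on towards collar contact at about 24–30 mm.

```bash
python3 -m crank '[{"dp":[0,0,-0.04],"angular":[0,0,0]},{"dp":[0,0,-0.05],"angular":[0,0,0]},{"dp":[0,0,-0.05],"angular":[0,0,0]}]'; python3 -m crank '[{"dp":[0,0,-0.05],"angular":[0,0,0]},{"dp":[0,0,-0.05],"angular":[0,0,0]},{"dp":[0,0,-0.05],"angular":[0,0,0]},{"dp":[0,0,0],"angular":[0,0,0]}]'
```

```text
t: 11.8
tcp_pos: [0.4938, -0.2123, 0.2002]
tool_rot: [0.993, 0.121, -0.0, -0.0]
force: [0.4, 0.1, -2.3]
finger_gap: 0.268
gripper_force: 49.2
t: 12.2
tcp_pos: [0.4938, -0.2123, 0.1955]
tool_rot: [0.993, 0.121, -0.0, -0.0]
force: [0.4, -0.0, -2.5]
finger_gap: 0.267
gripper_force: 49.2
```

```bash
python3 -m crank '[{"dp":[0,0,-0.05],"angular":[0,0,0]},{"dp":[0,0,-0.05],"angular":[0,0,0]},{"dp":[0,0,0],"angular":[0,0,0]}]'; python3 -m crank '[{"dp":[0,0,-0.05],"angular":[0,0,0]},{"dp":[0,0,-0.05],"angular":[0,0,0]},{"dp":[0,0,0],"angular":[0,0,0]}]'
```

```text
t: 12.5
tcp_pos: [0.4937, -0.2122, 0.1926]
tool_rot: [0.993, 0.121, -0.0, -0.0]
force: [0.1, 0.5, -2.0]
finger_gap: 0.265
gripper_force: 49.2
t: 12.8
tcp_pos: [0.4937, -0.2122, 0.1896]
tool_rot: [0.993, 0.121, -0.0, -0.0]
force: [-0.5, 0.6, -2.3]
finger_gap: 0.269
gripper_force: 49.2
```

```bash
python3 -m crank '[{"dp":[0,0,-0.04],"angular":[0,0,0]},{"dp":[0,0,-0.04],"angular":[0,0,0]},{"dp":[0,0,0],"angular":[0,0,0]}]'; python3 -m crank '[{"dp":[0,0,-0.04],"angular":[0,0,0]},{"dp":[0,0,-0.04],"angular":[0,0,0]},{"dp":[0,0,0],"angular":[0,0,0]}]'
```

```text
t: 13.1
tcp_pos: [0.4938, -0.2123, 0.1874]
tool_rot: [0.993, 0.121, -0.0, -0.0]
force: [0.0, 0.2, -2.5]
finger_gap: 0.264
gripper_force: 49.5
t: 13.4
tcp_pos: [0.4939, -0.2124, 0.1853]
tool_rot: [0.993, 0.121, 0.0, 0.0]
force: [-0.6, -0.3, 3.1]
finger_gap: 0.266
gripper_force: 49.8
```

```bash
python3 -m crank '[{"dp":[0,0,-0.04],"angular":[0,0,0]},{"dp":[0,0,-0.04],"angular":[0,0,0]},{"dp":[0,0,0],"angular":[0,0,0]}]'; python3 -m crank '[{"dp":[0,0,-0.04],"angular":[0,0,0]},{"dp":[0,0,0],"angular":[0,0,0]}]'
python3 - <<'E'
from station import vision
import cv2
cv2.imwrite("pics/s5.png",cv2.resize(vision.snapshot("side")["image"][105:180,260:340],None,fx=7,fy=7,interpolation=2))
E
```

```text
t: 13.7
tcp_pos: [0.4939, -0.2124, 0.1826]
tool_rot: [0.993, 0.121, 0.0, 0.0]
force: [-0.6, 0.4, 1.8]
finger_gap: 0.267
gripper_force: 49.8
t: 13.9
tcp_pos: [0.4939, -0.2124, 0.1813]
tool_rot: [0.993, 0.121, 0.0, 0.0]
force: [-1.6, 0.3, 2.1]
finger_gap: 0.268
gripper_force: 49.8
```

View pics/s5.png

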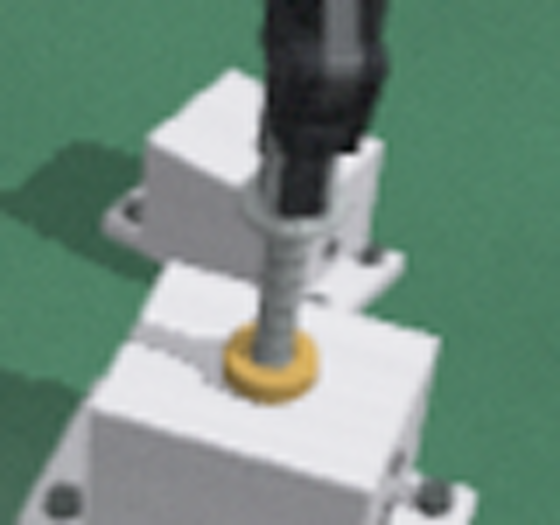

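The collar is seated flat on the face at (270,365) and sliding: about 4.5 N up from the free-hanging reading. I'll creep one 0.9 mm row at a time, stopping as soon as the vertical force rises.

```bash
g(){ awk -F'[][,]' '/tcp_pos/{z=$4}/force:/&&NF>3{f=$4}END{print z,f; exit (f>5.5)}'; }
R() { :; }
python3 -m crank '[{"dp":[0,0,-0.03],"angular":[0,0,0]}]' | g && python3 -m crank '[{"dp":[0,0,-0.03],"angular":[0,0,0]}]' | g && python3 -m crank '[{"dp":[0,0,-0.03],"angular":[0,0,0]}]' | g && python3 -m crank '[{"dp":[0,0,-0.03],"angular":[0,0,0]}]' | g && python3 -m crank '[{"dp":[0,0,-0.03],"angular":[0,0,0]}]' | g && python3 -m crank '[{"dp":[0,0,-0.03],"angular":[0,0,0]}]' | g && python3 -m crank '[{"dp":[0,0,-0.03],"angular":[0,0,0]}]' | g && python3 -m crank '[{"dp":[0,0,-0.03],"angular":[0,0,0]}]' | g && python3 -m crank '[{"dp":[0,0,-0.03],"angular":[0,0,0]}]' | g && python3 -m crank '[{"dp":[0,0,-0.03],"angular":[0,0,0]}]' | g
```

```text
0.1805  4.4
 0.1796  3.7
 0.1787  3.6
 0.1778  2.6
 0.1769  4.0
 0.176  3.2
 0.1751  2.7
 0.1742  3.7
 0.1733  2.2
 0.1724  3.5
```

```bash
g(){ awk -F'[][,]' '/tcp_pos/{z=$4}/force:/&&NF>3{f=$4}END{print z,f; exit (f>5.5)}'; }
python3 -m crank '[{"dp":[0,0,-0.03],"angular":[0,0,0]}]' | g && python3 -m crank '[{"dp":[0,0,-0.03],"angular":[0,0,0]}]' | g && python3 -m crank '[{"dp":[0,0,-0.03],"angular":[0,0,0]}]' | g && python3 -m crank '[{"dp":[0,0,-0.03],"angular":[0,0,0]}]' | g && python3 -m crank '[{"dp":[0,0,-0.03],"angular":[0,0,0]}]' | g && python3 -m crank '[{"dp":[0,0,-0.03],"angular":[0,0,0]}]' | g && python3 -m crank '[{"dp":[0,0,-0.03],"angular":[0,0,0]}]' | g && python3 -m crank '[{"dp":[0,0,-0.03],"angular":[0,0,0]}]' | g && python3 -m crank '[{"dp":[0,0,-0.03],"angular":[0,0,0]}]' | g && python3 -m crank '[{"dp":[0,0,-0.03],"angular":[0,0,0]}]' | g && python3 -m crank '[{"dp":[0,0,-0.03],"angular":[0,0,0]}]' | g && python3 -m crank '[{"dp":[0,0,-0.03],"angular":[0,0,0]}]' | g && python3 -m crank '[{"dp":[0,0,-0.03],"angular":[0,0,0]}]' | g && python3 -m crank '[{"dp":[0,0,-0.03],"angular":[0,0,0]}]' | g && python3 -m crank '[{"dp":[0,0,-0.03],"angular":[0,0,0]}]' | g && python3 -m crank '[{"dp":[0,0,-0.03],"angular":[0,0,0]}]' | g && python3 -m crank '[{"dp":[0,0,-0.03],"angular":[0,0,0]}]' | g && python3 -m crank '[{"dp":[0,0,-0.03],"angular":[0,0,0]}]' | g && python3 -m crank '[{"dp":[0,0,-0.03],"angular":[0,0,0]}]' | g && python3 -m crank '[{"dp":[0,0,-0.03],"angular":[0,0,0]}]' | g
```

```text
0.1715  3.0
 0.1706  2.6
 0.1703  12.3
```

```bash
python3 -m crank '[{"dp":[0,0,0],"angular":[0,0,0]},{"dp":[0,0,0],"angular":[0,0,0]}]'
```

```text
t: 15.45
tcp_pos: [0.494, -0.2124, 0.1703]
tool_rot: [0.993, 0.121, 0.0, 0.0]
force: [-1.1, 0.2, 7.0]
finger_gap: 0.26
gripper_force: 50.5
```

The hard stop held at z = 0.1703, about 46 mm deep, with 12 N peak. Releasing and withdrawing.

```bash
python3 -m crank '[{"dp":[0,0,0],"angular":[0,0,0]},{"dp":[0,0,0],"angular":[0,0,0]},{"dp":[0,0,0],"angular":[0,0,0]},{"dp":[0,0,0],"angular":[0,0,0]},{"dp":[0,0,0],"angular":[0,0,0]},{"dp":[0,0,0],"angular":[0,0,0]},{"dp":[0,0,0],"angular":[0,0,0]},{"dp":[0,0,0],"angular":[0,0,0]}]' 0
python3 -m crank '[{"dp":[0,0,0.2],"angular":[0,0,0]},{"dp":[0,0,0.4],"angular":[0,0,0]},{"dp":[0,0,0.6],"angular":[0,0,0]},{"dp":[0,0,0.8],"angular":[0,0,0]},{"dp":[0,0,0.8],"angular":[0,0,0]},{"dp":[0,0,0.8],"angular":[0,0,0]},{"dp":[0,0,0.4],"angular":[0,0,0]},{"dp":[0,0,0],"angular":[0,0,0]},{"dp":[0,0,0],"angular":[0,0,0]}]'
python3 - <<'E'
from station import vision
from h import *
S=vision.snapshot("side");P=S["pose"];b=np.array([.4925,-.2095,.08])
for h in(0,.01,.066,.104):
    c=P[:3,:3].T@(b+[0,0,h]-P[:3,3]);p=S["mtx"]@c;print(h,(p[:2]/p[2]-[260,85])*6)
cv2.imwrite("pics/s6.png",cv2.resize(S["image"][85:180,260:340],None,fx=6,fy=6,interpolation=2))
E
```

```text
t: 16.25
tcp_pos: [0.4939, -0.2123, 0.1697]
tool_rot: [0.993, 0.121, 0.0, 0.0]
force: [-0.9, -0.4, -0.4]
finger_gap: 0.998
gripper_force: 0.0
t: 17.15
tcp_pos: [0.4935, -0.2121, 0.2894]
tool_rot: [0.993, 0.121, -0.0, -0.0]
force: [0.5, 0.3, -1.9]
finger_gap: 0.998
gripper_force: 0.0
0 [229.3019 439.7265]
0.01 [231.7916 421.731 ]
0.066 [246.5614 314.9767]
0.104 [257.4607 236.1979]
```

View pics/s6.png

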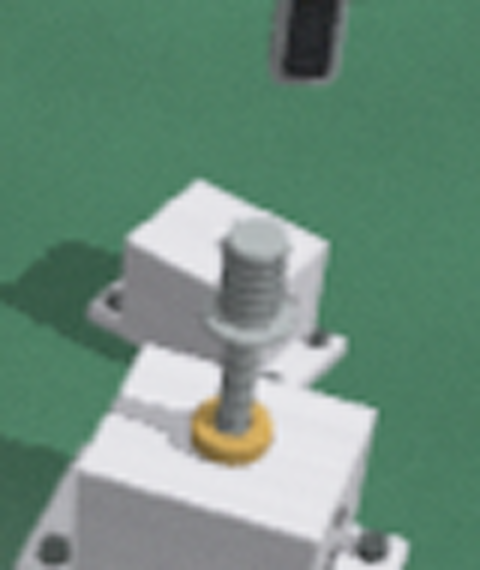

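The gauge stands upright with its knob top at crop (258,238), against a prediction of (257,236). The collar is flat on the face at (232,428), and the gripper is clear above it. Handing in.

```bash
python3 -c "from station import order;print(order.sign_off())"
```

```text
the job is handed in; nothing more can be done
None
```

The gauge is standing upright and bottomed in the largest housing's bore, about 46 mm deep, with the collar flat on the top face; the highest force I read was about 12 N, the ring, bottle and shoe were not approached, and the job was handed in at about 17 s.

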